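# Lay the tea carton down in the outline on the cutting board

## Task

The green carton has to lie down on the red cutting board, ready to be slit open. First push the little steel tin out of the white outline, keeping it upright, and leave it standing outside; then tip the green carton over with a push so that it lands on its broad face inside the outline, not shoved in afterwards. Only push with the fingers: lift or carry nothing, and leave the brown carton and everything else on the counter where it is.

Things in the scene. Friction and masses are not known exactly. Their poses are not given: they have to be found in the camera images.
- green_carton: Green carton, yellow band, 90 (x) x 55 (y) x 150 mm (z, height), 0.18 to 0.35 kg, loose, stands across one end line of the outline (either end), 25 to 55 mm of its 55 inside, broad faces (its y) to and from the outline's middle, turned up to 0.12 rad. Origin: underside centre. Pushed about 115 mm above the board it tips without sliding and falls by itself past 20 degrees.
- green_top (a point): Centre of the green carton's top face, 150 mm from its origin along its z.
- green_edge_a (a point): Middle of the green carton's lower edge on its +y broad face (27.5 mm from its origin).
- green_edge_b (a point): Middle of the green carton's lower edge on its -y broad face (27.5 mm from its origin).
- brown_carton: Brown cardboard carton with a white band, same size as the green one, loose, standing upright across the other end line of the outline. To be left alone.
- tin: Low round steel tin with a black band round its upper rim, 60 mm diameter, 45 mm high, 105 to 210 g, loose, standing on the board in the middle part of the outline. Origin: centre of its underside. It slides when pushed.
- board: Red cutting board fixed to the counter, 300 (x) x 420 (y) x 6 mm, its y along its length. Origin: centre of its underside, on the counter.
- outline (a point): Centre of the white outline printed on the board's upper face, 6 mm above the counter. Axes as the board's: the area inside the lines is 160 mm along x and 300 mm along y; the lines are 6 mm wide and flush.
- mug: White mug, 80 mm wide, 90 mm high, on the left of the counter. Origin: underside. Leave alone.
- blue_cup: Blue cup, 70 mm wide, 60 mm high, on the left. Origin: underside. Leave alone.
- syrup: Amber syrup bottle, 64 mm wide, 210 mm high, on the right. Origin: underside. Leave alone.
- jar: Glass jar with steel lid, 80 mm wide, 110 mm high, on the right. Origin: underside. Leave alone.
- pitcher: Steel milk pitcher, 88 mm wide, 100 mm high, on the left near the robot. Origin: underside. Leave alone.
Mind the look-alikes: they are no part of the job. Leave any orange or turquoise look-alike of the tin alone.

How it is judged (in metres and radians):
On the way, in this order (a step that is already met when the one before it is completed fails the run):
1. the tin stands outside the outline while the green carton still stands ((x of tin in the frame of outline above 0.107 m or x of tin in the frame of outline below -0.107 m or y of tin in the frame of outline above 0.177 m or y of tin in the frame of outline below -0.177 m) and angle between tin's own z axis and vertical below 0.3 rad and height (world z) of tin between -0.005 and 0.02 m and angle between green_carton's own z axis and vertical below 0.2 rad), for 0.2 s.
2. the green carton lies on a broad face inside the outline (angle between the y axis of green_carton and the z axis of outline, either way round below 0.1 rad and x of green_carton in the frame of outline between -0.038 and 0.038 m and y of green_carton in the frame of outline between -0.152 and 0.152 m and x of green_top in the frame of outline between -0.038 and 0.038 m and y of green_top in the frame of outline between -0.152 and 0.152 m), for 0.2 s.
At the end, for the whole second after the job is handed in: Green carton at rest flat on a broad face; centres of its underside and top face within 152 mm of the outline's centre lengthwise and 38 mm of its long centre line. Tin upright at rest on board or counter, clear of the outline to 3 mm. Brown carton standing (all of step 2 and (x of tin in the frame of outline above 0.107 m or x of tin in the frame of outline below -0.107 m or y of tin in the frame of outline above 0.177 m or y of tin in the frame of outline below -0.177 m) and angle between tin's own z axis and vertical below 0.3 rad and height (world z) of tin between -0.005 and 0.02 m and height (world z) of green_carton below 0.06 m and angle between brown_carton's own z axis and vertical below 0.1 rad and linear speed of each of green_carton, tin below 0.02 m/s); the robot touches nothing.
It fails at once if the green carton lifted: both long lower edges more than 20 mm above the board (height (world z) of each of green_edge_a, green_edge_b above 0.026 m).
It fails at once if the green carton down on the board anywhere but inside the outline (landed outside, or to be shoved in afterwards) (angle between green_carton's own z axis and vertical above 1.45 rad and not (x of green_carton in the frame of outline between -0.038 and 0.038 m and y of green_carton in the frame of outline between -0.152 and 0.152 m and x of green_top in the frame of outline between -0.038 and 0.038 m and y of green_top in the frame of outline between -0.152 and 0.152 m)).
It fails at once if the tin lifted more than 15 mm off the board, or tipped over (height (world z) of tin above 0.021 m or angle between tin's own z axis and vertical above 0.5 rad).
It fails at once if the brown carton moved more than 15 mm or tipped (distance of brown_carton from where it was at the start of the episode above 0.015 m or angle between brown_carton's own z axis and vertical above 0.15 rad).
It fails at once if another thing on the counter moved more than 15 mm (distance of any of mug, blue_cup, syrup, jar, pitcher from where it was at the start of the episode above 0.015 m).
It also fails if it takes over 50 s, if anything falls off the work surface, if the arm or the gripper's body presses on something with over 40 N, if the wrist force passes 120 N, or if a joint passes its speed limit or range.

## Robot

A 7-joint arm with a two-finger parallel gripper is mounted at the origin on the work surface. World frame = base frame: x ahead of the robot, y to its left, z up, the work surface at z = 0. Lengths are in m, angles in degrees, forces in N, time in s.
With the tool pointing down it reaches from about 0.425 to 0.875 m from the base axis. Payload 4.7 kg.
Tool frame: the origin (TCP) lies on the mounting face of the last link; the fingertips stand 182 mm ahead of it and the grasp point (between the pads) lies 164 mm ahead of it; z points along the fingers, x is the direction in which the jaws open and shut, and the axes are right-handed (so a half turn about z gives the same grasp; the last joint's range is limited). The gripper opens to 87 mm and grips with 3 to 60 N. Pads are 19 mm wide; open, the fingers measure 117 mm over their backs; the gripper's body (75 mm by 190 mm) begins 51 mm behind the grasp point.
Start: joints at [68.703, 18.392, -4.016, 83.108, 1.295, 78.541, -3.26], TCP at [0.245, -0.602, 0.405] pointing down, gripper open.
Joint ranges: [-163.93, 163.93], [-17.29, 119.83], [-79.2, 71.16], [3.27, 140.29], [-89.18, 269.18], [5.43, 117.66], [-154.24, 154.24]. Speed limits (degrees/s): [147.25, 147.25, 180, 180, 180, 180, 180].

## Interface

Orientations are given as [roll, pitch, yaw] about the fixed x, y, z axes, in that order (R = Rz(yaw) Ry(pitch) Rx(roll)).
In Python, from cell import status, cams, env, outline_of, landmark_of gives the robot as it stands. The module is installed in compiled form; this text tells all that it offers.
- The arm moves only by the tool jog_arm, never from a script. Its argument "rows" is a list of rows, each a list of 7 numbers: the closure, from 0 (fully open) to 1 (shut), then the shift along the tool's x, y, z in m, then the turn, a rotation vector about the tool's x, y, z in degrees. A call has 1 to 12 rows; each row shifts and turns the commanded pose from where the row before left it, along the tool's axes as they then stand; what a row does not reach is not made up. A row lasts 1/12 s, in which the tool goes at most 41.7 mm and 7.16 degrees, less where a joint would pass 70% of its speed; a pose out of reach is approached as far as the arm can. A call with a gripper value outside its range is refused whole. The fingers move at their own pace and stop on an object; "grip_force" is the grip in N (left out, the last holds). Time passes only in rows, so rows that do not move let the fingers close. It gives the time, the measured TCP pose, the force and the opening at its end, in the units of the state.
- status.get_obs(): the state, without advancing time (a new reading comes with each control period).
- cams.read_camera(name): name is "side" or "top" or "wrist"; returns (picture, depth): 420x560x3 uint8, red, green, blue; 420x560 float32, m along the optical axis (not along the pixel's ray), 0 where there is no reading.
- cams.camera_params(name): a dict with "vfov" (degrees; the focal length in pixels is half the picture's height over the tangent of half this angle, whatever the lens; pixels are square), "cx", "cy" (the principal point, pixels), "eye" and "attitude" of the camera in the world. Camera axes: x right, y up, looking along -z (the intrinsics and any distortion apply to the point x, -y, -z); pixel columns grow to the right and rows downward; lengths in m; the calibration is good to about 2 mm. The wrist camera is an equidistant fisheye: a pixel r from the principal point sees the ray r / f radians off the axis. A picture is of the moment at which its call begins: read the wrist's pose just before it. camera_params takes no time and is no camera call; for the wrist camera it gives the pose at the moment of the call.
- env.sign_off(): hands the job in, once; it reports no verdict.
Trained networks look in the newest picture that a camera, given by its name, has taken for a name from the list of things; names that differ only in an ending like _2 or _b are one class to them, and where a whole thing is asked for, a point or a joint stands for the part that bears it (a point fixed in the world has none). Each returns a list of dicts, best first, with "conf" (0 to 1); they miss things now and then, are a little off and sometimes report something else, mostly with a low value. They report only what shows in the picture. A call takes as long as a camera call. They do not tell look-alikes from the thing itself.
- outline_of(camera, name): "pixels" (420x560 bool, what is visible of it) and "box" ([left, top, right, bottom] in pixels, round what is visible of it).
- landmark_of(camera, name): "position" ([row, column] in pixels: a listed point, or the origin of a listed thing).
The state is a dict: "time_s": time; "qpos": joint angles; "joint_velocities": joint speeds; "effort": joint torques, N m; "tool_pos": TCP position; "tool_rot": TCP orientation; "force": force on the tool from outside, world axes, zero at the start; "wrist_torque": the same for the moment, N m; "grip_width": finger opening in m.
Only numpy, scipy, OpenCV 4.12 (cv2) and the standard library are available. Lean on these libraries where they do the work, as an engineer would, in place of code of your own. Each camera call takes 0.05 s, during which the arm holds its last target. There are 200 camera calls.

## Working session

There is one attempt and no reset: what is moved stays moved. The work goes in short steps, Python scripts to look and compute and a tool call to move; the robot and the scene stay as the last step left them, time stands still between calls to the robot, and variables do not carry over. Pictures are saved under pics/ and viewed, about 8 in all and at most 12, crops included, and the job is handed in when it is done.

Besides the shell and the picture viewer there is one more tool, called after "Request:" as name(argument=value, ...), one argument or row to a line, values as JSON. jog_arm: Moves the arm, as the interface text tells. Its arguments: {"type":"object","properties":{"rows":{"type":"array"},"grip_force":{"type":"number"}},"required":["rows"]}

```bash
mkdir -p pics; cat > h.py <<'E'
import numpy as np, cv2
from scipy.spatial.transform import Rotation as R
from cell import status, cams, env, outline_of, landmark_of
def cloud(cam):
    p=cams.camera_params(cam); im,d=cams.read_camera(cam)
    f=210/np.tan(np.radians(p['vfov']/2)); v,u=np.mgrid[:420,:560]
    x=(u-p['cx'])/f*d; y=(v-p['cy'])/f*d
    a=np.array(p['attitude'],float)
    M=a if a.shape==(3,3) else R.from_euler('xyz',a,degrees=True).as_matrix()
    P=np.stack([x,-y,-d],-1)@M.T+np.array(p['eye']); P[d==0]=np.nan
    return im,P
E
python3 - <<'E'
from h import *
print(status.get_obs())
for c in('top','side'):
    print(cams.camera_params(c))
    im,P=cloud(c); np.savez(c,im=im,P=P)
    cv2.imwrite(f'pics/{c}1.png',im[...,::-1])
    for n in('board','green_carton','brown_carton','tin'):
        for o in outline_of(c,n)[:3]:
            q=P[o['pixels']]; print(c,n,round(o['conf'],2),o['box'],np.nanmedian(q,0).round(3),np.nanpercentile(q,[2,98],axis=0).round(3).tolist())
E
```

```text
{'time_s': 0.0, 'qpos': array([68.70220862, 18.4379437 , -4.01502839, 83.17578822,  1.29487974,
       78.54192312, -3.25883514]), 'joint_velocities': array([-0.01775747,  0.04677929, -0.0365139 , -0.04344215,  0.00870993,
       -0.07156535,  0.02019205]), 'effort': array([ 3.70140642e-04, -4.91284025e+01, -4.04076716e-01, -3.12526488e+01,
       -6.39911927e-02,  4.35965171e-02,  1.68298247e-04]), 'tool_pos': array([ 0.24448857, -0.60203216,  0.40366601]), 'tool_rot': array([ 1.79994071e+02,  1.10417380e-01, -6.78917817e+01]), 'force': array([-0.36701103, -0.02775352, -0.4541164 ]), 'wrist_torque': array([-0.00142766,  0.00155321,  0.02419431]), 'grip_width': 0.0868559163428949}
{'vfov': 44.076223633952594, 'cx': 290.53538305987223, 'cy': 210.95546673476218, 'eye': array([0.36897165, 0.01120507, 1.71638349]), 'attitude': array([  6.40782116,  -0.54995307, -90.90049512])}
top board 0.68 [245.9, 172.7, 376.8, 267.7] [ 0.536 -0.078  0.006] [[0.391, -0.282, -0.003], [0.684, 0.124, 0.016]]
top green_carton 0.68 [100.5, 217.3, 138.0, 246.8] [0.494 0.554 0.035] [[0.458, 0.502, -0.004], [0
[... 792 characters left out ...]
)}
side board 0.6 [234.2, 218.1, 339.0, 315.9] [ 0.541 -0.125  0.008] [[0.388, -0.286, 0.002], [0.681, 0.118, 0.013]]
side green_carton 0.37 [264.3, 242.3, 283.8, 263.9] [ 0.495 -0.065  0.053] [[0.475, -0.093, 0.027], [0.528, -0.038, 0.058]]
side brown_carton 0.84 [268.2, 193.2, 297.6, 239.1] [0.533 0.032 0.111] [[0.489, 0.023, 0.014], [0.576, 0.078, 0.161]]
side tin 0.95 [202.4, 272.3, 225.7, 300.0] [ 0.314 -0.196  0.045] [[0.286, -0.211, 0.005], [0.34, -0.157, 0.051]]
side tin 0.84 [342.1, 252.9, 361.6, 277.0] [ 0.752 -0.131  0.043] [[0.727, -0.15, 0.001], [0.783, -0.09, 0.051]]
side tin 0.76 [264.5, 238.0, 284.1, 265.5] [ 0.489 -0.066  0.052] [[0.472, -0.199, 0.005], [0.53, 0.008, 0.159]]
```

```bash
python3 - <<'E'
from h import *
a=np.load('top.npz');im,P=a['im'],a['P']
cv2.imwrite('pics/top2.png',cv2.resize(im[100:320,180:460,::-1],None,fx=2.7,fy=2.7,interpolation=cv2.INTER_CUBIC))
# rects of top faces
Z=P[...,2];X=P[...,0];Y=P[...,1]
def rect(m,n):
    q=P[m][:,:2]; r=cv2.minAreaRect((q*1000).astype(np.float32)); print(n,m.sum(),r,q.mean(0).round(4))
reg=(X>.35)&(X<.72)
rect(reg&(Z>.135)&(Y<-.12)&(Y>-.28),'green');rect(reg&(Z>.135)&(Y>-.02)&(Y<.12),'brown')
rect(reg&(Z>.04)&(Z<.065)&(Y>-.12)&(Y<-.02)&(X<.6),'tin')
h=cv2.cvtColor(im,cv2.COLOR_RGB2HSV)
red=((h[...,0]<8)|(h[...,0]>172))&(h[...,1]>110)&reg&(Z<.03)&(Y>-.35)&(Y<.2)
rect(red,'board')
wh=(h[...,1]<70)&(h[...,2]>150)&(Z<.03)&(X>.4)&(X<.67)&(Y>-.27)&(Y<.11)
rect(wh,'white')
o=(Z>.03)&(X>.2)&(X<.95)&(abs(Y)<.7)
n,l,s,c=cv2.connectedComponentsWithStats(o.astype(np.uint8))
for i in range(1,n):
    if s[i,4]>40:
        m=l==i; print(s[i].tolist(),np.nanpercentile(P[m],[3,97],axis=0).round(2).tolist())
E
```

```text
green 564 ((532.6004028320312, -208.47837829589844), (54.26353454589844, 90.72891235351562), 88.26998138427734) [ 0.5318 -0.2077]
brown 550 ((536.627197265625, 53.1793212890625), (55.1396484375, 90.13897705078125), 83.56704711914062) [0.536 0.053]
tin 278 ((506.0201110839844, -71.33334350585938), (55.17372131347656, 58.53718185424805), 88.71492767333984) [ 0.5049 -0.0712]
board 9125 ((536.8607177734375, -81.4342041015625), (422.06842041015625, 301.7568359375), 87.58589935302734) [ 0.5345 -0.0784]
white 405 ((536.930419921875, -80.65606689453125), (311.5767517089844, 173.766845703125), 87.7756118774414) [ 0.5347 -0.0747]
[449, 105, 62, 56, 2097] [[0.72, -0.7, 0.03], [0.88, -0.54, 0.12]]
[71, 108, 56, 53, 2266] [[0.74, 0.54, 0.04], [0.89, 0.69, 0.08]]
[315, 141, 19, 19, 276] [[0.73, -0.15, 0.04], [0.78, -0.09, 0.05]]
[469, 169, 41, 40, 620] [[0.56, -0.7, 0.03], [0.68, -0.6, 0.1]]
[143, 172, 22, 21, 184] [[0.62, 0.4, 0.03], [0.69, 0.47, 0.07]]
[408, 174, 30, 27, 608] [[0.59, -0.46, 0.04], [0.66, -0.4, 0.12]]
[261, 199, 21, 33, 611] [[0.49, 0.03, 0.06], [0.58, 0.08, 0.16]]
[344, 199, 23, 33, 718] [[0.49, -0.23, 0.04], [0.57, -0.18, 0.16]]
[439, 212, 34, 23, 560] [[0.47, -0.54, 0.04], [0.53, -0.49, 0.21]]
[302, 217, 18, 19, 280] [[0.48, -0.1, 0.04], [0.53, -0.05, 0.06]]
[49, 219, 86, 81, 3346] [[0.3, 0.51, 0.04], [0.52, 0.7, 0.19]]
[208, 233, 20, 19, 287] [[0.43, 0.2, 0.04], [0.49, 0.26, 0.05]]
[131, 258, 32, 28, 669] [[0.33, 0.41, 0.04], [0.4, 0.48, 0.11]]
[337, 276, 20, 20, 294] [[0.29, -0.21, 0.04], [0.34, -0.16, 0.05]]
[479, 287, 81, 64, 3510] [[0.2, -0.67, 0.31], [0.3, -0.44, 0.65]]
```

View pics/top2.png

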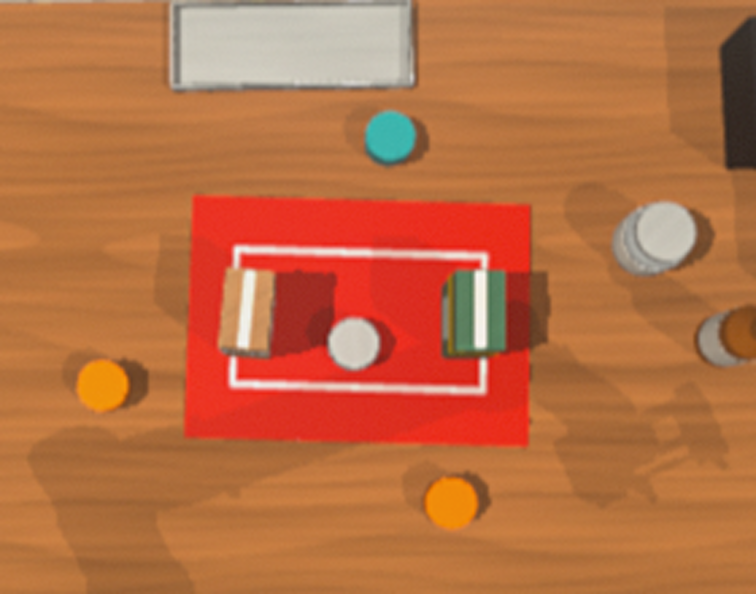

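View pics/side1.png

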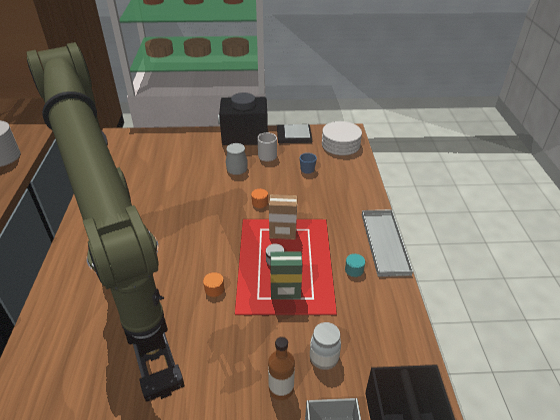

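The top crop shows the steel tin (crop px 353,343), green carton at the right end (475,313) and brown at the left (247,311). The orange and turquoise look-alikes are off the board. The side view agrees. In the outline frame the tin is at about (-31, +8) mm and the green carton at (+1, -127), almost square to the outline.

Plan: push the tin towards -x from between the cartons, then tip the green carton towards +y.

Request:
jog_arm(
  rows=[
    [1,0,0,0,0,0,-6.55],
    [1,0,0,0,0,0,-6.55],
    [1,0,0,0,0,0,-6.55],
    [1,0,0,0,0,0,-6.55],
    [1,0,0,0,0,0,-6.55],
    [1,0,0,0,0,0,-6.55],
    [1,0,0,0,0,0,-6.55],
    [1,0,0,0,0,0,-6.55],
    [1,0,0,0,0,0,-6.55],
    [1,0,0,0,0,0,-6.55],
    [1,0,0,0,0,0,0],
    [1,0,0,0,0,0,0],
  ],
)

```text
time_s: 1.5
tool_pos: [0.2445, -0.6023, 0.4048]
tool_rot: [180.0, -0.0, -2.6]
force: [0.7, -0.0, -0.2]
grip_width: 0.015
```

Request:
jog_arm(
  rows=[
    [1,0.019,-0.0338,0,0,0,0],
    [1,0.019,-0.0338,0,0,0,0],
    [1,0.019,-0.0338,0,0,0,0],
    [1,0.019,-0.0338,0,0,0,0],
    [1,0.019,-0.0338,0,0,0,0],
    [1,0.019,-0.0338,0,0,0,0],
    [1,0.019,-0.0338,0,0,0,0],
    [1,0.019,-0.0338,0,0,0,0],
    [1,0.019,-0.0338,0,0,0,0],
    [1,0.019,-0.0338,0,0,0,0],
    [1,0.019,-0.0338,0,0,0,0],
    [1,0.019,-0.0338,0,0,0,0],
  ],
)

```text
time_s: 2.5
tool_pos: [0.4899, -0.2047, 0.4052]
tool_rot: [180.0, -0.0, -2.6]
force: [0.9, 0.1, -0.4]
grip_width: 0.0005
```

Request:
jog_arm(
  rows=[
    [1,0.019,-0.0338,0,0,0,0],
    [1,0.019,-0.0338,0,0,0,0],
    [1,0.019,-0.0338,0,0,0,0],
    [1,0.019,-0.0338,0,0,0,0],
    [1,0,0,0,0,0,0],
    [1,0,0,0,0,0,0],
    [1,0,0,0,0,0,0],
  ],
)

```text
time_s: 3.08
tool_pos: [0.5708, -0.075, 0.4045]
tool_rot: [180.0, 0.0, -2.5]
force: [0.0, -0.2, 0.4]
grip_width: 0.0005
```

Request:
jog_arm(
  rows=[
    [1,0,-0.003,0.03,0,0,0],
    [1,0,0,0.03,0,0,0],
    [1,0,0,0.03,0,0,0],
    [1,0,0,0.03,0,0,0],
    [1,0,0,0.03,0,0,0],
    [1,0,0,0.03,0,0,0],
    [1,0,0,0.02,0,0,0],
    [1,0,0,0,0,0,0],
    [1,0,0,0,0,0,0],
  ],
)

```text
time_s: 3.83
tool_pos: [0.5702, -0.0735, 0.2041]
tool_rot: [180.0, 0.1, -2.6]
force: [-0.3, -0.4, 1.1]
grip_width: 0.0004
```

```bash
python3 - <<'E'
from h import *
print(status.get_obs()['tool_pos'],status.get_obs()['force'])
im,_=cams.read_camera('wrist'); im2,_=cams.read_camera('side')
cv2.imwrite('pics/w1.png',np.hstack([im[...,::-1][::2,::2],cv2.resize(im2[180:330,200:400,::-1],(280,210),interpolation=cv2.INTER_CUBIC)]))
E
```

```text
[ 0.5702457  -0.07345585  0.20410708] [-0.3403963  -0.39271328  1.05898671]
```

View pics/w1.png

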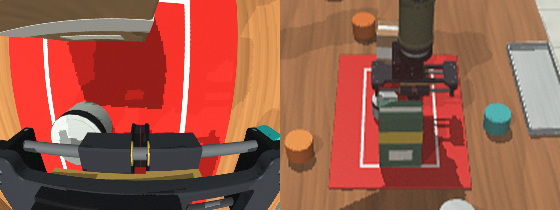

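The finger stands on the tin's far side, lined up with it (tin px 80,128; fingertip 140,128), and both cartons are clear. I'll push it towards the robot.

Request:
jog_arm(
  rows=[
    [1,-0.008,0,0,0,0,0],
    [1,-0.007,0,0,0,0,0],
    [1,-0.007,0,0,0,0,0],
    [1,-0.007,0,0,0,0,0],
    [1,-0.007,0,0,0,0,0],
    [1,-0.007,0,0,0,0,0],
    [1,-0.007,0,0,0,0,0],
    [1,-0.007,0,0,0,0,0],
    [1,-0.007,0,0,0,0,0],
    [1,-0.007,0,0,0,0,0],
    [1,0,0,0,0,0,0],
    [1,0,0,0,0,0,0],
  ],
)

```text
time_s: 4.93
tool_pos: [0.4993, -0.0687, 0.2045]
tool_rot: [180.0, 0.1, -2.4]
force: [0.7, 0.2, 0.8]
grip_width: 0.0004
```

```bash
cat >> h.py <<'E'
def bf(p):
    a=np.radians(-2.4); d=np.array(p)[:2]-[.537,-.081]
    return np.array([[np.cos(a),np.sin(a)],[-np.sin(a),np.cos(a)]])@d
def where():
    for c in('top','side'):
        im,P=cloud(c)
        for n in('tin','green_carton'):
            for o in outline_of(c,n):
                q=P[o['pixels']]; m=np.nanmedian(q,0)
                if np.hypot(*bf(m))<.22:
                    q=q[abs(q[:,2]-np.nanpercentile(q[:,2],75))<.012]
                    b=cv2.minAreaRect((q[:,:2]*1000).astype(np.float32))
                    print(c,n,round(o['conf'],2),m.round(3),np.round(b[0]),np.round(b[1]),'outl',bf(np.array(b[0])/1000).round(3))
    return im
E
python3 - <<'E'
from h import *
where()
E
```

```text
top green_carton 0.73 [ 0.528 -0.202  0.154] [ 533. -209.] [55. 89.] outl [ 0.002 -0.128]
side green_carton 0.76 [ 0.531 -0.232  0.115] [ 533. -208.] [63. 84.] outl [ 0.001 -0.127]
```

Request:
jog_arm(
  rows=[
    [1,-0.007,0,0,0,0,0],
    [1,-0.007,0,0,0,0,0],
    [1,-0.007,0,0,0,0,0],
    [1,-0.007,0,0,0,0,0],
    [1,-0.007,0,0,0,0,0],
    [1,-0.005,0,0,0,0,0],
    [1,0,0,0,0,0,0],
    [1,0.015,0,0,0,0,0],
    [1,0,0,-0.03,0,0,0],
    [1,0,0,-0.03,0,0,0],
    [1,0,0,-0.03,0,0,0],
    [1,0,0,-0.03,0,0,0],
  ],
)

```text
time_s: 6.23
tool_pos: [0.4748, -0.0674, 0.3258]
tool_rot: [-180.0, 0.1, -2.4]
force: [0.4, 0.1, 0.3]
grip_width: 0.0008
```

Request:
jog_arm(
  rows=[
    [0.5,0,0,-0.03,0,0,0],
    [0.5,0,0,-0.03,0,0,0],
    [0.5,0.02,0.03,0,0,0,0],
    [0.5,0.02,0.035,0,0,0,0],
    [0.5,0.02,0.035,0,0,0,0],
    [0.5,0,0.035,0,0,0,0],
    [0.5,0,0.035,0,0,0,0],
    [0.5,0,0.035,0,0,0,0],
    [0.5,0,0,0,0,0,0],
    [0.5,0,0,0,0,0,0],
  ],
)

```text
time_s: 7.07
tool_pos: [0.5255, -0.2779, 0.3838]
tool_rot: [-180.0, 0.1, -2.7]
force: [0.4, 0.4, -0.2]
grip_width: 0.043
```

```bash
python3 - <<'E'
from h import *
where()
im,P=cloud('top')
cv2.imwrite('pics/t3.png',cv2.resize(im[120:320,200:440,::-1],None,fx=2,fy=2))
X,Y,Z=np.moveaxis(P,-1,0)
m=(Z>.04)&(Z<.06)&(X>.34)&(X<.5)&(Y>-.13)&(Y<0); q=P[m]; print(m.sum(),cv2.minAreaRect((q[:,:2]*1000).astype(np.float32)),bf(q.mean(0)) if len(q) else 0)
E
```

```text
top tin 0.82 [ 0.416 -0.068  0.051] [416. -68.] [58. 58.] outl [-0.121  0.008]
top green_carton 0.58 [ 0.528 -0.202  0.154] [ 533. -209.] [55. 89.] outl [ 0.002 -0.128]
top green_carton 0.51 [ 0.416 -0.068  0.051] [416. -68.] [58. 58.] outl [-0.121  0.008]
side tin 0.86 [ 0.412 -0.083  0.047] [409. -69.] [49. 60.] outl [-0.129  0.006]
side green_carton 0.9 [ 0.531 -0.232  0.105] [ 531. -207.] [87. 62.] outl [-0.    -0.126]
side green_carton 0.39 [ 0.411 -0.083  0.046] [408. -70.] [48. 60.] outl [-0.129  0.006]
285 ((416.2869567871094, -68.16220092773438), (58.30157470703125, 57.85506057739258), 89.75485229492188) [-0.1211032   0.00793121]
```

View pics/t3.png

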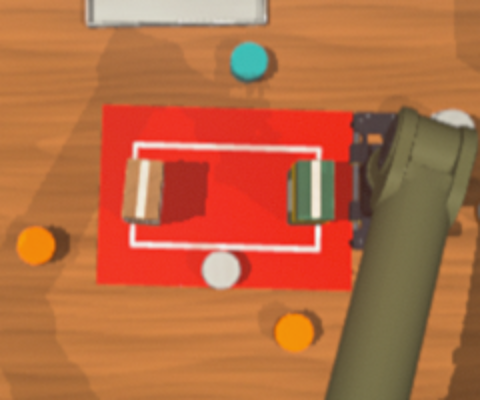

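The top view shows the tin outside the lower line, 121 mm from the outline's centre line, with both cartons unmoved. Next I go down behind the green carton, with the fingertips about 115 mm above the board.

Request:
jog_arm(
  rows=[
    [0.5,0.005,0,0.02,0,0,0],
    [0.5,0,0,0.03,0,0,0],
    [0.5,0,0,0.03,0,0,0],
    [0.5,0,0,0,0,0,0],
    [0.5,0,-0.012,0,0,0,0],
    [0.5,0,-0.01,0,0,0,0],
    [0.5,0,0,0,0,0,0],
  ],
)

```text
time_s: 8.0
tool_pos: [0.534, -0.2494, 0.3073]
tool_rot: [-180.0, -0.2, -2.1]
force: [0.9, 1.2, 0.4]
grip_width: 0.0433
```

Request:
jog_arm(
  rows=[
    [0.5,0,-0.007,0,0,0,0],
    [0.5,0,-0.007,0,0,0,0],
    [0.5,0,-0.007,0,0,0,0],
    [0.5,0,-0.007,0,0,0,0],
    [0.5,0,-0.007,0,0,0,0],
    [0.5,0,-0.007,0,0,0,0],
    [0.5,0,-0.007,0,0,0,0],
    [0.5,0,-0.007,0,0,0,0],
    [0.5,0,-0.007,0,0,0,0],
    [0.5,0,0,0,0,0,0],
    [0.5,0,0,0,0,0,0],
    [0.5,0,0,0,0,0,0],
  ],
)

```text
time_s: 9.0
tool_pos: [0.535, -0.1906, 0.3047]
tool_rot: [180.0, 0.0, -2.4]
force: [0.0, 0.4, 0.4]
grip_width: 0.0436
```

Request:
jog_arm(
  rows=[
    [0.5,0,0.02,0,0,0,0],
    [0.5,0,0.03,0,0,0,0],
    [0.5,0,0.03,-0.02,0,0,0],
    [0.5,0,0.03,-0.02,0,0,0],
    [0.5,0,0,-0.03,0,0,0],
    [0.5,0,0,-0.03,0,0,0],
    [0.5,0,0,0,0,0,0],
  ],
)

```text
time_s: 9.58
tool_pos: [0.5315, -0.3019, 0.4113]
tool_rot: [179.7, -0.5, -2.5]
force: [0.9, -0.2, 0.6]
grip_width: 0.0432
```

```bash
python3 - <<'E'
from h import *
im=where()
im2,P=cloud('top')
cv2.imwrite('pics/t4.png',np.hstack([cv2.resize(x[...,::-1],(390,390)) for x in(im2[120:320,200:400],im[150:350,180:380])]))
X,Y,Z=np.moveaxis(P,-1,0)
m=(Z>.045)&(Z<.08)&(X>.47)&(X<.6)&(Y>-.24)&(Y<.015); q=P[m]; print(m.sum(),cv2.minAreaRect((q[:,:2]*1000).astype(np.float32)),bf(np.median(q,0)),np.percentile(q[:,2],[5,50,95]))
m=(Z>.135)&(Z<.17)&(X>.47)&(X<.6)&(Y>0)&(Y<.12); q=P[m]; print(m.sum(),cv2.minAreaRect((q[:,:2]*1000).astype(np.float32)))
E
```

```text
top tin 0.8 [ 0.417 -0.067  0.051] [416. -66.] [55. 58.] outl [-0.121  0.01 ]
top tin 0.73 [ 0.753 -0.118  0.045] [ 756. -119.] [56. 56.] outl [ 0.22  -0.029]
top green_carton 0.61 [ 0.534 -0.105  0.061] [ 536. -106.] [149.  89.] outl [-0.    -0.025]
side tin 0.67 [ 0.409 -0.083  0.047] [404. -66.] [39. 68.] outl [-0.133  0.009]
side green_carton 0.85 [ 0.535 -0.169  0.061] [ 532. -123.] [117.  85.] outl [-0.003 -0.042]
1315 ((535.1580810546875, -105.34439086914062), (148.90660095214844, 90.36597442626953), 88.55529022216797) [-0.00134644 -0.02451566] [0.05473663 0.06101438 0.06767039]
552 ((536.70751953125, 53.23877716064453), (55.257957458496094, 90.39441680908203), 83.54166412353516)
```

View pics/t4.png

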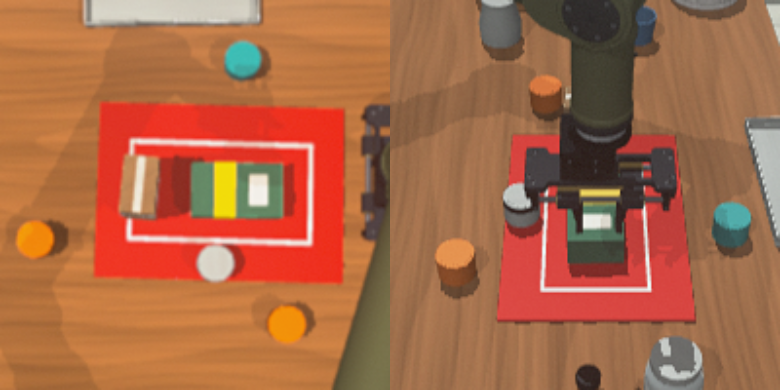

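The carton lies flat inside the outline, with its top face at z = 0.061 and its ends at about y = -100 and +50 mm. The tin and the brown carton stand where they should, and the arm is clear.

```bash
python3 -c "
from h import *
o=status.get_obs();print(o['force'],o['joint_velocities'].round(2));print(env.sign_off())"
```

```text
[ 0.25221036 -0.0551811   0.57638495] [-0.   -0.03 -0.1  -0.22 -0.05  0.02  0.02]
the job is handed in; nothing more can be done
None
```

The green carton now lies on its broad face inside the outline, and I have handed the job in. The arm pushed the tin out towards the robot, then tipped the carton over with one push about 115 mm above the board. It took about 10 s of the 50 s allowed.

These are the last camera checks, in the outline's frame:
- **Green carton:** it lies flat with its upper side at z = 0.061 m. Its centre is about (-1, -25) mm, so its ends are at roughly y = -100 and +50 mm, and it is about 1° off the outline's axis.
- **Tin:** it stands upright with its centre at x = -121 mm; the limit is -107 mm. The side camera put it at -129 to -133 mm, which is outside too. I trust the top view more, because the side camera sees only part of the tin.
- **Brown carton:** it stands upright and has moved less than 1 mm.
- **Robot:** it touches nothing, with a residual force below 1 N.

I did not re-measure the mug, cup, syrup, jar and pitcher; the arm's path stayed clear of them. No check failed.

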